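Snap the long circuit board home on its standoffs

TASK

Two circuit boards for the light table lie loosely on the split tips of their standoffs. Press the long rectangular board down on its bare ends, not on the parts soldered to its middle, until it has clicked fully home and flat on all four of its standoffs, then let go. Leave the square board standing proud as it is: it still has to be wired underneath.

Things in the scene. Friction and masses are not known exactly. Their poses are not given: they have to be found in the camera images.
- long_board_top (a point): Loose rigid green board 84 (x) by 150 (y, length) by 4 mm. Point: centre of its upper face, z up; about 35 mm over the bench at the start, 24 mm when home. Holes at x +-32, y +-60 mm. Bare flat strip to press on at each end: x 0, y +-60 mm, 40 mm wide between the standoff tips. With one end home the other stays up, tilt about 5 degrees.
- long_plate (a point): Fixed dark steel plate under the long board, 104 (x) by 170 (y) mm. Point: centre of its upper face, 6 mm over the bench; axes as the board's. Carries 4 white snap standoffs under the board's holes; each lets the board click down at about 5 N, so pressing half-way between two takes about 10 N. When home, their split tips spring out 14 mm wide and stand 13 mm above the board.
- square_board_top (a point): Square green board, 90 by 90 by 4 mm, on its own steel plate of 110 by 110 mm with four standoffs, else made like the long one and standing proud. Point: centre of its upper face, 35 mm over the bench. To be left as it is.
- long_parts: The delicate parts soldered to the middle of the long board (heat sink, cans, terminal block): up to 10 mm high, all within x +-36, y +-32 mm of the board's centre. The origin lies at the centre of the board's under face. They must not be pressed; the bare ends beyond them are 43 mm long.

How it is judged:
By the outcome, as a careful person would: the job done as asked, in the order asked, and still so for the second after the job is handed in, with the robot touching nothing.
It also fails if it takes over 32 s, if anything falls off the work surface, if the arm or the gripper's body presses on something with over 40 N, if the wrist force passes 120 N, or if a joint passes its speed limit or range.

ROBOT

A 6-joint arm with a two-finger parallel gripper is mounted at the origin on a cart in front of the work surface, level with it; the furniture and walls round the work are solid. World frame = base frame: x ahead of the robot, y to its left, z up, the work surface at z = 0. Lengths are in mm, angles in rad, forces in N, time in s.
With the tool pointing down it reaches from about 350 to 775 mm from the base axis. Payload 7.3 kg.
Tool frame: the origin (TCP) lies at the very end of the fingers, on their centre line; the grasp point (between the pads) lies 19 mm behind it; x points along the fingers, z is the direction in which the jaws open and shut, and the axes are right-handed (so a half turn about x gives the same grasp; the last joint's range is limited). The gripper opens to 92 mm and grips with 3 to 60 N. Pads are 19 mm wide; open, the fingers measure 130 mm over their backs; the gripper's body (75 mm by 190 mm) begins 47 mm behind the grasp point.
Start: joints at [-1.459, 0.342, 1.524, -0, 1.275, -0.146], TCP at [133.873, -507.664, 226.741] pointing down, gripper open.
Joint ranges: [-2.53, 2.53], [-0.77, 2.02], [0.04, 2.7], [-1, 4.14], [0.28, 2.66], [-3.11, 3.11]. Speed limits (rad/s): [2.57, 2.57, 3.14, 3.14, 3.14, 3.14].

INTERFACE

Orientations are given as [roll, pitch, yaw] about the fixed x, y, z axes, in that order (R = Rz(yaw) Ry(pitch) Rx(roll)).
In Python, from plant import * gives the robot as it stands.
- The arm moves only by the tool carry_out, never from a script. Its argument "rows" is a list of rows, each a list of 4 numbers: the shift along the world's x, y, z in mm, then the turn about the world's z in degrees. In form: [[x, y, z, twist], ...]. A call has 1 to 20 rows; each row is the pose to reach, as a shift and turn from the pose measured when the call began; what a row does not reach only later rows make up. A row lasts 1/12 s, in which the tool goes at most 41.7 mm and 7.16 degrees, less where a joint would pass 70% of its speed; a pose out of reach is approached as far as the arm can. A call with a gripper value outside its range is refused whole. "hand" is the finger opening in mm, from 0 to 91.8, set as the call begins (left out, the last holds). The fingers move at their own pace and stop on an object; the grip force is fixed at half the most. Time passes only in rows, so rows that repeat a pose let the fingers close. It gives the time, the measured TCP pose, the force and the opening at its end, in the units of the state.
- get_obs(): the state, without advancing time (a new reading comes with each control period).
- capture(name): name is "scene" or "top" or "wrist"; returns the picture (420x560x3 uint8, red, green, blue); there is no depth.
- camera_info(name): a dict with "camera_matrix" (3x3 intrinsics, pixels), "dist" ([k1, k2, p1, p2, k3] as OpenCV has them; the pictures are not rectified), "pose" (4x4, takes a point from camera to world coordinates); the wrist camera has in their place "mount" (4x4, takes a point from camera to tool coordinates, whose origin is the TCP and whose axes are the tool frame's). Camera axes: x right, y down, z forward; pixel columns grow to the right and rows downward; lengths in mm; the calibration is good to about 2 mm. A picture is of the moment at which its call begins: read the wrist's pose just before it. camera_info takes no time and is no camera call.
- close_job(): hands the job in, once; it reports no verdict.
The state is a dict: "time": time; "joint_positions": joint angles; "dq": joint speeds; "tau": joint torques, N m; "tool_pos": TCP position; "tcp_rot": TCP orientation; "contact_force": force on the tool from outside, world axes, zero at the start; "moment": the same for the moment, N m; "grip_width": finger opening in mm.
Only numpy, scipy, OpenCV 4.12 (cv2) and the standard library are available. Lean on these libraries where they do the work, as an engineer would, in place of code of your own. Each camera call takes 0.05 s, during which the arm holds its last target. There are 200 camera calls.

## Working session

There is one attempt and no reset: what is moved stays moved. The work goes in short steps, Python scripts to look and compute and a tool call to move; the robot and the scene stay as the last step left them, time stands still between calls to the robot, and variables do not carry over. Pictures are saved under pics/ and viewed, about 8 in all and at most 12, crops included, and the job is handed in when it is done.

Besides the shell and the picture viewer there is one more tool, called after "Request:" by a JSON object that holds its "fn" and its "kwargs", one argument or row to a line. carry_out: Moves the arm, as the interface text tells. Its arguments: {"type":"object","properties":{"rows":{"type":"array"},"hand":{"type":"number"}},"required":["rows"]}

```bash
mkdir -p pics; python3 - <<'E'
from plant import *
import cv2
o=get_obs();print({k:o[k] for k in('time','tool_pos','tcp_rot','contact_force','grip_width')})
for n in('scene','top'):
    im=capture(n);cv2.imwrite(f'pics/{n}0.png',im[...,::-1])
    i=camera_info(n);print(n,i)
E
```

```text
{'time': 0.0, 'tool_pos': array([ 133.82539769, -507.22245851,  226.03880303]), 'tcp_rot': array([2.99987974, 1.56921082, 1.68690247]), 'contact_force': array([-0.6729344 ,  0.70642025, -0.14753251]), 'grip_width': 92.10879369555626}
scene {'camera_matrix': array([[402.52082669,   0.        , 282.13505935],
       [  0.        , 402.52082669, 204.37984401],
       [  0.        ,   0.        ,   1.        ]]), 'dist': array([-0.03428002,  0.        ,  0.        ,  0.        ,  0.        ]), 'pose': array([[-6.99671584e-01, -4.59135865e-01,  5.47406551e-01,
         4.36838966e+01],
       [-7.14448472e-01,  4.44470045e-01, -5.40379275e-01,
         5.92710229e+02],
       [ 4.80169183e-03, -7.69181797e-01, -6.39011978e-01,
         6.12033292e+02],
       [ 0.00000000e+00,  0.00000000e+00,  0.00000000e+00,
         1.00000000e+00]])}
top {'camera_matrix': array([[468.18175705,   0.        , 276.44231353],
       [  0.        , 468.18175705, 201.09800092],
       [  0.        ,   0.        ,   1.        ]]), 'dist': array([-0.01918178,  0.        ,  0.        ,  0.        ,  0.        ]), 'pose': array([[ 3.33698604e-02, -9.77580146e-01,  2.07902648e-01,
         3.15646041e+02],
       [-9.99421980e-01, -3.39905973e-02,  5.87000350e-04,
         1.69274533e+02],
       [ 6.49289531e-03, -2.07802065e-01, -9.78149347e-01,
         8.77935973e+02],
       [ 0.00000000e+00,  0.00000000e+00,  0.00000000e+00,
         1.00000000e+00]])}
```

View pics/top0.png

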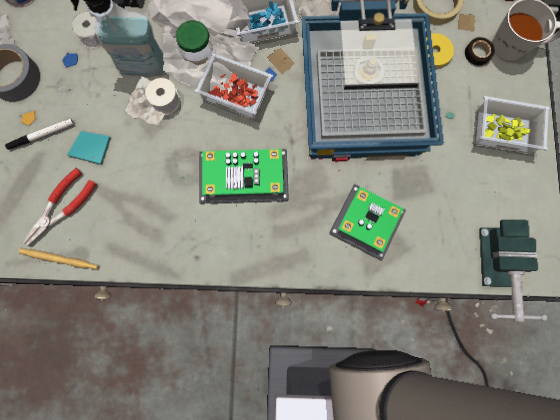

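View pics/scene0.png

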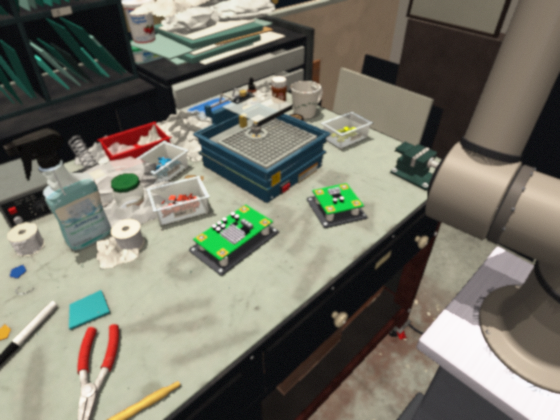

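The top view shows the long board at about columns 202–286, rows 150–196, and the square board centred near (370,220). The arm is clear of both. Next I'll segment the green areas and project them onto z=35.

```bash
cat > h.py <<'E'
from plant import *
import cv2, numpy as np
from scipy.spatial.transform import Rotation as R
def ray(name,px,z,pose=None):
    i=camera_info(name); T=i['pose'] if pose is None else pose
    u=cv2.undistortPoints(np.float64(px).reshape(-1,1,2),i['camera_matrix'],i['dist'])[:,0]
    d=np.c_[u,np.ones(len(u))]@T[:3,:3].T
    return T[:3,3]+d*((z-T[2,3])/d[:,2])[:,None]
def proj(name,P,pose=None):
    i=camera_info(name); T=np.linalg.inv(i['pose'] if pose is None else pose)
    return cv2.projectPoints(np.float64(P).reshape(-1,1,3),cv2.Rodrigues(T[:3,:3])[0],T[:3,3],i['camera_matrix'],i['dist'])[0][:,0]
def wristpose(o):
    T=np.eye(4);T[:3,:3]=R.from_euler('xyz',o['tcp_rot']).as_matrix();T[:3,3]=o['tool_pos']
    return T@camera_info('wrist')['mount']
def boards(name,im,z=35,pose=None,amin=700):
    hsv=cv2.cvtColor(im,cv2.COLOR_RGB2HSV)
    m=cv2.inRange(hsv,(50,170,120),(70,255,255))
    m=cv2.morphologyEx(m,cv2.MORPH_CLOSE,np.ones((5,5)))
    for c in cv2.findContours(m,cv2.RETR_EXTERNAL,cv2.CHAIN_APPROX_NONE)[0]:
        if cv2.contourArea(c)<amin: continue
        P=ray(name,c[:,0],z,pose)[:,:2].astype(np.float32)
        r=cv2.minAreaRect(P);print(name,'px',cv2.boundingRect(c),'rect',np.round(r[0],1),np.round(r[1],1),round(r[2],2))
E
python3 - <<'E'
from h import *
for n in('top','scene'):
    boards(n,cv2.imread(f'pics/{n}0.png')[...,::-1].copy())
print(camera_info('wrist')['mount'].round(3))
o=get_obs();print(R.from_euler('xyz',o['tcp_rot']).as_matrix().round(3))
E
```

```text
top px (343, 192, 59, 59) rect [468.1  -3.3] [87.  88.2] 64.28
scene px (195, 209, 69, 51) rect [547.6 236.8] [ 82.1 148.6] 3.25
[[-0.00000e+00 -3.07000e-01  9.52000e-01 -1.58459e+02]
 [ 1.00000e-03 -9.52000e-01 -3.07000e-01  8.42520e+01]
 [ 1.00000e+00  1.00000e-03  0.00000e+00 -5.34000e-01]
 [ 0.00000e+00  0.00000e+00  0.00000e+00  1.00000e+00]]
[[-0.     0.967  0.255]
 [ 0.001  0.255 -0.967]
 [-1.     0.    -0.001]]
```

```bash
sed -i 's/(50,170,120)/(45,120,70)/;s/(70,255,255)/(75,255,255)/' h.py; python3 - <<'E'
from h import *
for n in('top','scene'):
    boards(n,cv2.imread(f'pics/{n}0.png')[...,::-1].copy())
# light-table near-left corner, top rim: candidate heights, top pixel -> scene pixel
for z in(0,40,60,80,100,120):
    P=ray('top',[(309,150)],z);print(z,P.round(0)[0],proj('scene',P).round(0)[0])
im=np.hstack([cv2.resize(cv2.imread('pics/scene0.png')[100:300,170:370],(600,600),interpolation=2)])
cv2.imwrite('pics/c0.png',im)
E
```

```text
top px (339, 187, 64, 65) rect [467.7  -3.2] [90.2 90.7] 64.21
top px (202, 149, 82, 46) rect [548.5 235.3] [ 84.6 150.1] 3.82
scene px (194, 205, 78, 55) rect [547.6 236.7] [ 86.6 152.4] 3.68
scene px (313, 184, 50, 30) rect [467.4  -0.8] [92.6 95. ] 63.73
0 [607. 109.   0.] [260. 203.]
40 [594. 112.  40.] [263. 193.]
60 [587. 113.  60.] [264. 188.]
80 [580. 115.  80.] [266. 182.]
100 [574. 116. 100.] [267. 176.]
120 [567. 118. 120.] [268. 170.]
```

View pics/c0.png

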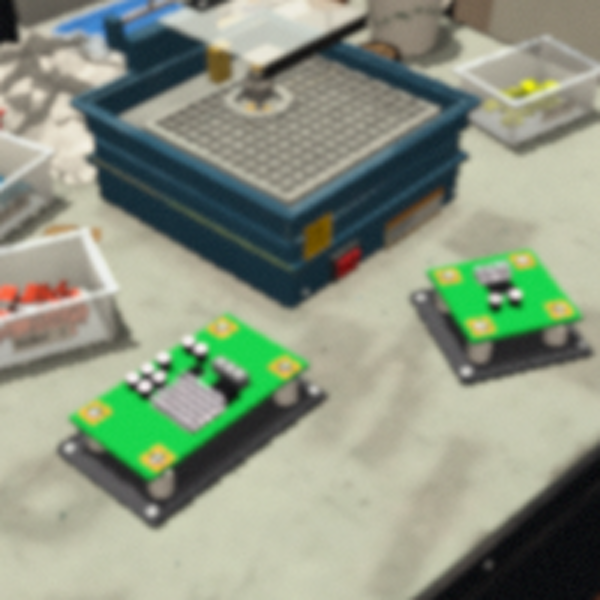

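The crop shows the light table's rim corner at scene pixel (267,171). That puts it about 115 mm high at (569,117), so a gripper lying along the board's length would hit it at the -y end. I'll turn the jaws along the board's x and press with only the far finger, at 60 mm opening. The other finger then comes down beyond the board's near side.

The two cameras agree on the long board: centre (548,236), axis turned 3.75°. That makes the TCP targets about (504.7,293.3) and (512.5,173.5).

Request:
{"fn": "carry_out", "kwargs": {
  "hand": 60,
  "rows": [
    [316, 277, 0, 70],
    [316, 277, 0, 70],
    [316, 277, 0, 70],
    [316, 277, 0, 70],
    [316, 277, 0, 70],
    [316, 277, 0, 70],
    [316, 277, 0, 70],
    [316, 277, 0, 70],
    [316, 277, 0, 70],
    [316, 277, 0, 70],
    [371, 800, -60, 79],
    [371, 800, -60, 79],
    [371, 800, -60, 79],
    [371, 800, -60, 79],
    [371, 800, -60, 79],
    [371, 800, -60, 79],
    [371, 800, -60, 79],
    [371, 800, -60, 79],
    [371, 800, -60, 79],
    [371, 800, -60, 79]
  ]
}}

```text
time: 1.77
tool_pos: [491.9, 180.8, 178.7]
tcp_rot: [3.112, 1.569, -3.106]
contact_force: [0.7, -0.0, -0.1]
grip_width: 60.3
```

Request:
{"fn": "carry_out", "kwargs": {
  "rows": [
    [13, 112, -60, 0],
    [13, 112, -60, 0],
    [13, 112, -60, 0],
    [13, 112, -60, 0],
    [13, 112, -60, 0],
    [13, 112, -60, 0]
  ]
}}

```text
time: 2.27
tool_pos: [504.5, 292.5, 118.3]
tcp_rot: [-2.862, 1.568, -2.796]
contact_force: [0.7, -0.5, -0.1]
grip_width: 60.0
```

```bash
python3 - <<'E'
from h import *
o=get_obs();M=R.from_euler('xyz',o['tcp_rot']).as_matrix();print(o['time'],o['tool_pos'],M.round(3),o['contact_force'],o['grip_width'])
T=wristpose(o);im=capture('wrist');boards('wrist',im,35,T)
tip=o['tool_pos']+M[:,2]*39.5
c=np.array([548,236]);a=np.deg2rad(3.75);ex=np.array([np.cos(a),np.sin(a)]);ey=np.array([-ex[1],ex[0]])
b=im[...,::-1].copy()
for p,col in[(np.r_[tip[:2],35],(0,0,255))]+[(np.r_[c+sx*ex+sy*ey,35],(255,0,255)) for sx in(-32,32) for sy in(-60,60)]+[(np.r_[c+s*60*ey,35],(255,0,0)) for s in(-1,1)]:
    q=proj('wrist',p,T)[0];cv2.circle(b,tuple(int(v) for v in q),4,col,2)
cv2.imwrite('pics/w1.png',b)
E
```

```text
2.2667 [504.53212543 292.52374369 118.31691932] [[-0.003 -0.067  0.998]
 [-0.001  0.998  0.067]
 [-1.    -0.001 -0.003]] [ 0.65459714 -0.54900429 -0.09337859] 59.98168300033257
wrist px (281, 316, 73, 23) rect [549.7 175.8] [72.5 26.6] 3.99
wrist px (281, 195, 98, 95) rect [548.6 266. ] [82.8 92.4] 3.95
```

View pics/w1.png

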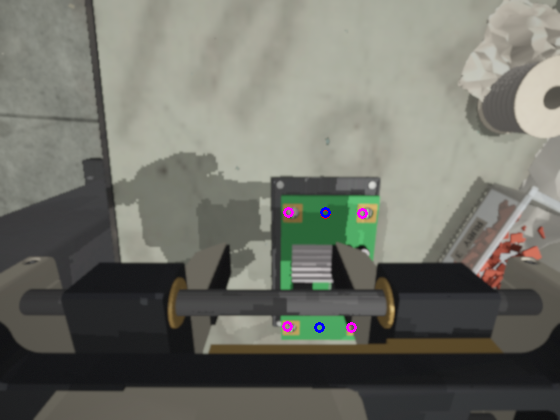

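The wrist view shows the four pads near (295,213), (370,212), (288,327) and (352,327). My predictions sit about 4 px to the left, so the board is about 2–3 mm further in +x. That's well inside the finger's margin. I'll shift +3 mm and go down to z≈43.

Request:
{"fn": "carry_out", "kwargs": {
  "rows": [
    [3, 1, -30, 0],
    [3, 1, -60, 0],
    [3, 1, -75, 0],
    [3, 1, -75, 0],
    [3, 1, -75, 0]
  ]
}}

```text
time: 2.73
tool_pos: [508.5, 291.7, 44.8]
tcp_rot: [-2.872, 1.569, -2.808]
contact_force: [-0.1, -0.1, 0.6]
grip_width: 60.3
```

```bash
python3 - <<'E'
from h import *
o=get_obs();T=wristpose(o);a=capture('wrist')[180:420,180:500];b=capture('scene')[180:300,170:330]
im=np.vstack([cv2.resize(a,(400,300)),cv2.resize(b,(400,300),interpolation=2)])
cv2.imwrite('pics/w2.png',im[...,::-1]);print(o['tool_pos'],o['contact_force'])
E
```

```text
[508.5135328  291.72218067  44.78717974] [-0.1458247  -0.07459978  0.56779569]
```

View pics/w2.png

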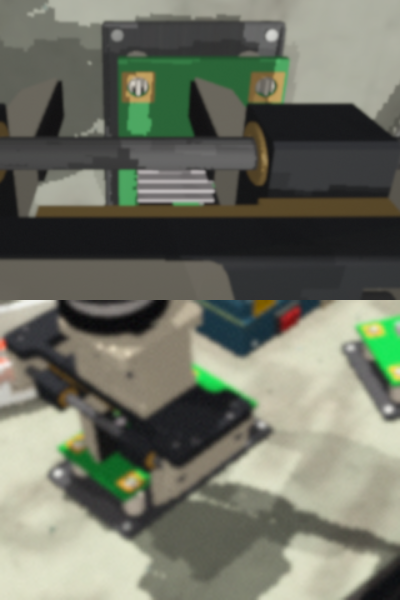

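The wrist crop shows the finger tip at about (192,80), between the two end pads at (138,87) and (265,87) and roughly 5 mm left of their midpoint. It's clear of the parts, and the other finger is off the board. I'll shift +5 mm in x and begin pressing.

Request:
{"fn": "carry_out", "kwargs": {
  "rows": [
    [5, 1, -4, 0],
    [5, 1, -8, 0],
    [5, 1, -10, 0],
    [5, 1, -11, 0],
    [5, 1, -12, 0],
    [5, 1, -13, 0]
  ]
}}

```text
time: 3.33
tool_pos: [515.0, 293.9, 34.1]
tcp_rot: [0.304, 1.568, 0.369]
contact_force: [-2.0, -0.9, 9.8]
grip_width: 60.2
```

Request:
{"fn": "carry_out", "kwargs": {
  "rows": [
    [-1, 0, -2, 0],
    [-1, 0, -3, 0],
    [-1, 0, -4, 0],
    [-1, 0, -5, 0]
  ]
}}

```text
time: 3.67
tool_pos: [515.1, 294.3, 31.2]
tcp_rot: [0.27, 1.564, 0.335]
contact_force: [-3.5, -1.2, 15.7]
grip_width: 59.9
```

Request:
{"fn": "carry_out", "kwargs": {
  "rows": [
    [-1, 0, -2, 0],
    [-1, 0, -3, 0],
    [-1, 0, -4, 0],
    [-1, 0, -5, 0],
    [-1, 0, -5, 0]
  ]
}}

```text
time: 4.08
tool_pos: [514.8, 294.4, 27.4]
tcp_rot: [0.221, 1.562, 0.286]
contact_force: [0.0, -2.2, 6.7]
grip_width: 60.2
```

Request:
{"fn": "carry_out", "kwargs": {
  "rows": [
    [-1, 0, -1, 0],
    [-1, 0, -2, 0],
    [-1, 0, -3, 0],
    [-1, 0, -4, 0],
    [-1, 0, -5, 0],
    [-1, 0, -6, 0]
  ]
}}

```text
time: 4.58
tool_pos: [514.5, 294.7, 24.0]
tcp_rot: [0.217, 1.559, 0.282]
contact_force: [-8.6, -4.1, 28.8]
grip_width: 59.8
```

The force rose to 29 N at z=24.0, so this end has bottomed out. I'll lift and move to the other end.

Request:
{"fn": "carry_out", "kwargs": {
  "rows": [
    [0, 0, 15, 0],
    [-1, 0, 40, 0],
    [-1, 0, 56, 0],
    [2, -40, 56, 0],
    [5, -80, 56, 0],
    [7, -119, 56, 0],
    [7, -119, 56, 0],
    [7, -119, 40, 0],
    [7, -119, 26, 0],
    [7, -119, 26, 0],
    [7, -119, 26, 0]
  ]
}}

```text
time: 5.5
tool_pos: [520.7, 175.8, 49.2]
tcp_rot: [0.262, 1.562, 0.327]
contact_force: [1.3, 0.6, -0.1]
grip_width: 60.4
```

```bash
python3 - <<'E'
from h import *
o=get_obs();print(o['tool_pos'],o['contact_force'])
a=capture('wrist')[140:420,180:500];b=capture('scene')[180:300,170:330]
im=np.vstack([cv2.resize(a,(400,300)),cv2.resize(b,(400,300),interpolation=2)])
cv2.imwrite('pics/w3.png',im[...,::-1])
E
```

```text
[520.66681234 175.767546    49.19450543] [ 1.26186438  0.58999855 -0.0667342 ]
```

View pics/w3.png

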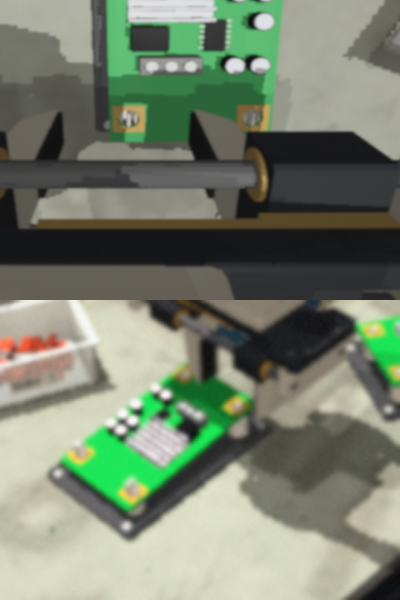

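The finger tip, at about (192,112), is centred between the -y pads at (129,118) and (252,118). The terminal block at row 65 is well clear, and the scene view shows the +y end down with the board tilted. I'll press this end.

Request:
{"fn": "carry_out", "kwargs": {
  "rows": [
    [0, 0, -6, 0],
    [0, 0, -11, 0],
    [0, 0, -13, 0],
    [0, 0, -15, 0],
    [0, 0, -16, 0],
    [0, 0, -17, 0],
    [0, 0, -18, 0]
  ]
}}

```text
time: 6.18
tool_pos: [521.9, 176.2, 33.3]
tcp_rot: [0.21, 1.558, 0.276]
contact_force: [-3.6, -0.9, 10.1]
grip_width: 59.8
```

Request:
{"fn": "carry_out", "kwargs": {
  "rows": [
    [-1, 0, -2, 0],
    [-1, 0, -3, 0],
    [-1, 0, -4, 0],
    [-1, 0, -5, 0],
    [-1, 0, -6, 0],
    [-1, 0, -7, 0]
  ]
}}

```text
time: 6.68
tool_pos: [521.7, 176.4, 27.7]
tcp_rot: [0.192, 1.555, 0.258]
contact_force: [-1.5, -0.2, 6.9]
grip_width: 60.1
```

Request:
{"fn": "carry_out", "kwargs": {
  "rows": [
    [-1, 0, -1, 0],
    [-1, 0, -2, 0],
    [-1, 0, -3, 0],
    [-1, 0, -4, 0],
    [-1, 0, -5, 0],
    [-1, 0, -6, 0]
  ]
}}

```text
time: 7.18
tool_pos: [520.9, 176.4, 23.4]
tcp_rot: [0.181, 1.554, 0.247]
contact_force: [-9.8, -2.7, 27.9]
grip_width: 59.8
```

The -y end bottomed out as well, at 28 N and z=23.4. I'll lift and press the +y end again to check it, since the board was tilted during the first press.

Request:
{"fn": "carry_out", "kwargs": {
  "rows": [
    [0, 0, 15, 0],
    [0, 0, 40, 0],
    [0, 0, 56, 0],
    [-2, 40, 56, 0],
    [-5, 80, 56, 0],
    [-8, 119, 56, 0],
    [-8, 119, 50, 0],
    [-8, 119, 25, 0],
    [-8, 119, 8, 0],
    [-8, 119, 2, 0],
    [-8, 119, 0, 0],
    [-8, 119, -1, 0],
    [-8, 119, -2, 0],
    [-8, 119, -3, 0]
  ]
}}

```text
time: 8.35
tool_pos: [511.2, 295.0, 23.3]
tcp_rot: [0.188, 1.557, 0.254]
contact_force: [-18.4, -4.9, 34.8]
grip_width: 60.0
```

Request:
{"fn": "carry_out", "kwargs": {
  "rows": [
    [1, 0, 15, 0],
    [1, 0, 40, 0],
    [1, 0, 75, 0],
    [0, 0, 110, 0],
    [-20, -30, 130, 0],
    [-40, -70, 150, 0],
    [-60, -110, 160, 0],
    [-80, -150, 170, 0],
    [-90, -190, 180, 0],
    [-100, -230, 190, 0],
    [-110, -270, 190, 0],
    [-120, -310, 190, 0],
    [-120, -350, 190, 0],
    [-120, -390, 190, 0],
    [-120, -430, 190, 0],
    [-120, -470, 190, 0],
    [-120, -510, 190, 0],
    [-120, -520, 190, 0]
  ]
}}

```text
time: 9.85
tool_pos: [390.6, -229.9, 213.4]
tcp_rot: [0.032, 1.557, 0.095]
contact_force: [0.2, 1.4, -0.2]
grip_width: 60.0
```

```bash
python3 - <<'E'
from h import *
o=get_obs();print(o['time'],o['tool_pos'],o['contact_force'])
ims={n:capture(n) for n in('top','scene')}
for n in ims:
    for z in(24,35): print(z);boards(n,ims[n],z)
im=np.vstack([cv2.resize(ims['top'][130:270,190:420],(660,300),interpolation=2),cv2.resize(ims['scene'][170:270,180:400],(660,300),interpolation=2)])
cv2.imwrite('pics/f.png',im[...,::-1])
E
```

```text
9.85 [ 390.58559946 -229.93292884  213.44584248] [ 0.19466742  1.36442073 -0.24852622]
24
top px (339, 187, 64, 65) rect [469.5  -5.8] [90.6 91.9] 64.29
top px (203, 150, 81, 47) rect [549.9 235.5] [ 85.8 149.9] 4.17
35
top px (339, 187, 64, 65) rect [467.5  -3.5] [89.5 90.7] 64.29
top px (203, 150, 81, 47) rect [546.9 234.7] [ 84.7 148. ] 4.17
24
scene px (194, 210, 72, 55) rect [547.8 237.3] [ 87.  152.8] 4.31
scene px (313, 184, 50, 30) rect [475.1 -12. ] [94.4 96.1] 63.75
35
scene px (194, 210, 72, 55) rect [538.4 244. ] [ 85.4 149.9] 4.31
scene px (313, 184, 50, 30) rect [467.   -0.7] [92.6 94.3] 63.75
```

View pics/f.png

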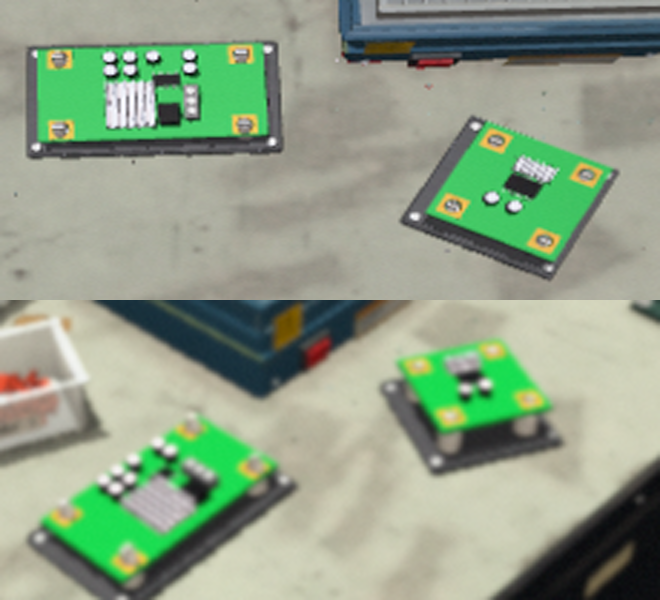

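The final crops show the long board low on its plate and the square board unchanged on tall standoffs. Both cameras now agree on z=24 for the long board. The scene crop's right corner near (258,480) shows some standoff, so I'll triangulate all the pads.

```bash
python3 - <<'E'
from h import *
from scipy.optimize import minimize, least_squares
ims={n:capture(n) for n in('top','scene')}
def pads(im):
    m=cv2.inRange(cv2.cvtColor(im,cv2.COLOR_RGB2HSV),(12,110,110),(32,255,255))
    k,l,s,c=cv2.connectedComponentsWithStats(cv2.morphologyEx(m,cv2.MORPH_CLOSE,np.ones((3,3))))
    return np.array([s[i,:2]+(s[i,2:4]-1)/2 for i in range(1,k) if 12<s[i,4]<150])
pp={n:pads(ims[n]) for n in ims}
for nm,c,a,h,z0 in(('long',(549,236),4.2,(32,60),24),('square',(467.5,-2),64.2,None,35)):
    a=np.deg2rad(a);ex=np.array([np.cos(a),np.sin(a)]);ey=np.array([-ex[1],ex[0]])
    hx,hy=h or (33,33)
    for sx in(-1,1):
        for sy in(-1,1):
            P=np.r_[c+sx*hx*ex+sy*hy*ey,z0]
            q={n:pp[n][np.argmin(np.linalg.norm(pp[n]-proj(n,P)[0],axis=1))] for n in pp}
            r=least_squares(lambda X:np.r_[proj('top',X)[0]-q['top'],proj('scene',X)[0]-q['scene']],P)
            print(nm,sx,sy,r.x.round(1),'res px',r.fun.round(1))
E
```

```text
long -1 -1 [487.7 172.3 167.4] res px [ 0.3  0.3 -0.5 -0.1]
long -1 1 [514.3 293.   21.2] res px [ 0.2  0.3 -0.3 -0.1]
long 1 -1 [532.  165.5 148.6] res px [  6.8   9.2 -13.5  -3.3]
long 1 1 [578.1 298.2  22. ] res px [ 0.  0. -0. -0.]
square -1 -1 [483.5 -69.  -23.9] res px [ 3.8  6.1 -9.  -1.4]
square -1 1 [425.5 -18.5  35. ] res px [ 0.  0. -0. -0.]
square 1 -1 [486.4 -11.6  15. ] res px [ 10.2  15.9 -23.4  -4. ]
square 1 1 [430.4  33.5  68.5] res px [  6.5  10.4 -14.9  -2.4]
```

```bash
python3 - <<'E'
from h import *
from scipy.optimize import least_squares
t=np.array([(60,58),(60,130),(241,54),(245,125),(495,140),(454,206),(587,174),(543,241)])/[660/230,300/140]+[190,130]
s=np.array([(65,212),(128,258),(191,128),(258,167),(492,50),(417,66),(529,100),(450,116)])/3+[180,170]
for n,a,b in zip(['L+x+y','L-x+y','L+x-y','L-x-y']+['sq']*4,t,s):
    r=least_squares(lambda X:np.r_[proj('top',X)[0]-a,proj('scene',X)[0]-b],[550,236,24])
    print(n,r.x.round(1),r.fun.round(1))
E
```

```text
L+x+y [578.1 297.1  25. ] [-0. -0.  0.  0.]
L-x+y [512.6 293.   26.4] [-0.1 -0.2  0.2  0.1]
L+x-y [586.2 177.4  24.2] [-0. -0.  0.  0.]
L-x-y [520.4 172.   25.4] [ 0.3  0.4 -0.6 -0.1]
sq [486.2   6.4  68.4] [  6.3   9.7 -14.5  -2.5]
sq [454.7  51.7  84.1] [-3.8 -5.9  8.5  1.5]
sq [483.5 -70.7 -25.9] [ 3.8  6.1 -9.  -1.4]
sq [449.  -14.8  -1.2] [ -6.5 -10.5  15.1   2.3]
```

All four long-board corners come out at 24–26 mm with small residuals, so it's flat and home. The square board's rows came from a wrong pad pairing, but its outline hasn't moved in either camera. Handing in.

```bash
python3 -c "
from plant import *
o=get_obs();print(o['time'],o['contact_force']);print(close_job())"
```

```text
10.05 [-0.39698343  0.76177705  0.37060306]
the job is handed in; nothing more can be done
None
```

The long board is pressed down and sits flat on all four standoffs. I handed the job in at about 10 s of the 32 s allowed, with the arm well clear of both boards.

**How it was pressed:** I pressed with one finger, first on the +y bare end, then on the -y end, then on +y again as a check. The jaws were turned across the board because the light table's rim would have hit the gripper body at the -y end. The soldered parts were not touched.

**Pressing:** At each end the force dropped to about 7 N as it clicked, then rose to 28–35 N when the board bottomed out with the finger at z ≈ 23–24 mm. In the last press there was also about 18 N sideways, because the finger was slightly off its target in x.

**Last checks:**
- **Long board:** the four corner pads came out at 24.2–26.4 mm in height, and both cameras agree on 24 mm. Those pads were read off the pictures by eye, so they are good to about 1–2 mm.
- **Square board:** it was not touched. Its outline is within 0.5 mm of the start in both cameras, and it still stands at 35 mm.

**Checks that failed:** Automatic pad detection gave nonsense for the two -y pads of the long board and for most pads of the square board. My by-eye reading of the square board's pads was also paired wrongly between the cameras, so for that board I relied on the outline alone.

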